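# Open the cutlery box and put the serving spoon away

## Task

Lift the wooden lid of the black cutlery box and swing it over, under control, never flung or let fall, until it rests back on its stop. Then take the serving spoon from the white plate and lay it down, not dropped, lengthwise and flat in the wide front compartment of the box, and let go. The box must stay put, neither shoved along nor tipped over, with its lid left open on the stop, and the rest of the tableware must be left alone.

Things in the scene. Friction and masses are not known exactly. Their poses are not given: they have to be found in the camera images.
- cutlery_box: black cutlery box, loose but heavy (2.5 kg), 140 mm deep (its x), 240 mm long (its y), 56 mm high, walls and floor 6 mm. Origin: centre of its underside, z up; its front, with the lid's lip, faces -x; the hinge runs along the top of its +x wall. Inside, a 5 mm divider along y, 41 mm above the table, parts the front compartment from the rear one with chopsticks
- front_bay (a point): centre of the floor of the box's wide front compartment (empty under the closed lid): 86 mm wide (box x) by 228 mm long (box y), floor 6 mm above the box's underside, 21 mm in front of the box's centre; axes as the box
- lid (a joint): hinge of the lid, rad: 0 closed, grows as it opens; upright at 1.57, its stop lies somewhat past upright. The lid (about 0.35 kg) falls shut if let go well before upright; near upright hinge friction holds it, so it must be pressed back onto the stop
- lid_lip (a point): middle of the lower front edge of the pale wooden lid, moves with the lid. The lid is a board 165 mm (from hinge to front edge) by 240 mm, 8 mm thick, with no handle; closed, its lower face is 56.5 mm above the table and it overhangs the front wall of the box by 25 mm. Axes as the box when closed
- lid_hinge (a point): middle of the hinge line, at the lower rear edge of the lid, 70 mm behind the box's centre and 56.5 mm above its underside; the hinge axis is y of the box
- spoon: steel serving spoon, 176 mm long, 0.11 kg, lying bowl up along its x. Origin on its underside 88 mm from the handle's end, near its centre of mass. Handle: a flat bar 13 mm wide, 9 mm thick, from x = -88 to +37 mm; head: a cup 54 mm wide, 15 mm high centred at x = +61 mm
- spoon_head (a point): centre of the spoon's head, 9 mm above its underside
- spoon_end (a point): end of the spoon's handle, at half its thickness
- plate: fixed long white plate, 220 mm (x) by 140 mm (y); flat top at z = 6 mm with a rim 10 mm high around it. Origin: centre of its underside
- sauce_bowl: small white sauce bowl, 80 mm wide, 36 mm high; loose, leave alone; origin: centre of its underside
- steel_cup: steel cup, 74 mm wide, 75 mm high; loose, leave alone; origin: centre of its underside
- glass: drinking glass, 70 mm wide, 110 mm high; loose, leave alone; origin: centre of its underside
- side_bowl: white bowl, 120 mm wide, 50 mm high; loose, leave alone; origin: centre of its underside
- bottle_left: green glass bottle, 66 mm wide, 200 mm high; loose, leave alone; origin: centre of its underside
- bottle_right: green glass bottle, 66 mm wide, 200 mm high; loose, leave alone; origin: centre of its underside
- yellow_jar: yellow jar, 84 mm wide, 100 mm high; loose, leave alone; origin: centre of its underside
Not all that is in view belongs to the job. Of the things that look like the spoon, the smaller one is meant.

How it is judged:
On the way:
1. the lid has been swung over onto its stop (joint above 1.80 rad) (value of joint lid above 1.8 rad), for 0.2 s.
At the end, for the whole second after the job is handed in: The lid rests on its stop (joint above 1.80 rad); the spoon lies at rest in the front compartment: its middle, head and handle end all in front of the divider and inside the walls, head and handle end no more than 32 mm above the box's underside; the box stands flat, within 30 mm of where it was (value of joint lid above 1.8 rad and x of spoon in the frame of cutlery_box between -0.066 and 0.022 m and x of spoon_head in the frame of cutlery_box between -0.066 and 0.022 m and y of spoon_head in the frame of cutlery_box between -0.116 and 0.116 m and z of each of spoon_head, spoon_end in the frame of cutlery_box below 0.032 m and x of spoon_end in the frame of cutlery_box between -0.066 and 0.022 m and y of spoon_end in the frame of cutlery_box between -0.116 and 0.116 m and linear speed of spoon below 0.02 m/s and angle between cutlery_box's own z axis and vertical below 0.04 rad and distance of cutlery_box from where it was at the start of the episode below 0.03 m); the robot touches nothing.
It fails at once if the lid is flung or let fall (faster than 4 rad/s) (velocity of joint lid above 4 rad/s or velocity of joint lid below -4 rad/s).
It fails at once if the box is shoved more than 30 mm or tipped more than 0.2 rad (distance of cutlery_box from where it was at the start of the episode above 0.03 m or angle between cutlery_box's own z axis and vertical above 0.2 rad).
It fails at once if the spoon is dropped (moves faster than 0.6 m/s with no finger on it) (linear speed of spoon above 0.6 m/s and contact force between the fingers and spoon below 0.05 N).
It fails at once if another piece of tableware is moved more than 30 mm or tipped more than 0.3 rad (distance of any of sauce_bowl, steel_cup, glass, side_bowl, bottle_left, bottle_right, yellow_jar from where it was at the start of the episode above 0.03 m or angle between any of sauce_bowl, steel_cup, glass, side_bowl, bottle_left, bottle_right, yellow_jar's own z axis and vertical above 0.3 rad).
It also fails if it takes over 69 s, if anything falls off the work surface, if the arm or the gripper's body presses on something with over 40 N, if the wrist force passes 120 N, or if a joint passes its speed limit or range.

## Robot

A 7-joint arm with a two-finger parallel gripper is mounted at the origin on the work surface. World frame = base frame: x ahead of the robot, y to its left, z up, the work surface at z = 0. Lengths are in m, angles in rad, forces in N, time in s.
With the tool pointing down it reaches from about 0.425 to 0.925 m from the base axis. Payload 6.8 kg.
Tool frame: the origin (TCP) lies between the finger pads; the fingertips stand r.tips_ahead ahead of it and the grasp point (between the pads) lies 5 mm behind it (r.tips_ahead is the distance from the TCP to the fingertips, in m); z points along the fingers, y is the line along which they close (so a half turn about z gives the same grasp; the last joint's range is limited). The gripper opens to 85 mm and grips with 20 to 120 N. Pads are 22 mm wide; open, the fingers measure 114 mm over their backs; the gripper's body (76 mm by 85 mm) begins 54 mm behind the grasp point. The pads swing forward as they close: fully open they stand 13 mm farther back than shut.
Start: joints at [1.178, 0.477, 0.022, 1.555, -0.011, 1.109, -0.083], TCP at [0.19, -0.648, 0.245] pointing down, gripper open.
Joint ranges: [-2.96, 2.96], [-0.34, 2.1], [-1.41, 1.46], [0.24, 2.44], [-1.37, 4.51], [0.17, 1.92], [-2.96, 2.96]. Speed limits (rad/s): [2.39, 2.39, 3.14, 3.14, 3.14, 3.14, 3.14].

## Interface

Orientations are given as a rotation vector (axis times angle).
In Python, from bench import r gives the robot as it stands.
- The arm moves only by the tool move_arm, never from a script. Its argument "rows" is one flat list of numbers, 4 for each row, row after row: the shift along the tool's x, y, z in cm, then the turn about the tool's z in degrees. In form: [tx, ty, tz, twist, tx, ty, tz, twist, ...]. A call has 1 to 10 rows; each row is the pose to reach, as a shift and turn from the pose commanded when the call began, along the tool's axes at that moment; what a row does not reach only later rows make up. A row lasts 1/8 s, in which the tool goes at most 62.5 mm and 10.7 degrees, less where a joint would pass 70% of its speed; a pose out of reach is approached as far as the arm can. A call with a gripper value outside its range is refused whole. "fingers" is the opening, from 0 (shut) to 1 (fully open), set as the call begins (left out, the last holds). The fingers move at their own pace and stop on an object; "newtons" is the grip in N (left out, the last holds). Time passes only in rows, so rows that repeat a pose let the fingers close. It gives the time, the measured TCP pose, the force, the opening and the grip force at its end, in the units of the state.
- r.get_obs(): the state, without advancing time (a new reading comes with each control period).
- r.grab_frame(name): name is "scene" or "top"; returns the picture (384x512x3 uint8, blue, green, red); there is no depth.
- r.camera_params(name): a dict with "fx", "fy", "cx", "cy" (pixels), "k1" (the pictures are not rectified: a ray, as slopes to the right and down, at radius r is drawn at 1 + k1 r^2 times it, then the intrinsics apply), "world_from_camera" (4x4, takes a point from camera to world coordinates). Camera axes: x right, y down, z forward; pixel columns grow to the right and rows downward; lengths in m; the calibration is good to about 2 mm. A picture is of the moment at which its call begins. camera_params takes no time and is no camera call.
- r.hand_in(): hands the job in; it is judged then, once.
The state is a dict: "clock": time; "joints": joint angles; "qvel": joint speeds; "tau": joint torques, N m; "tcp_pos": TCP position; "orientation": TCP orientation; "contact_force": force on the tool from outside, world axes, zero at the start; "moment": the same for the moment, N m; "grip_width": finger opening in m; "gripper_force": force on a finger pad.
Only numpy, scipy, OpenCV 4.12 (cv2) and the standard library are available. Lean on these libraries where they do the work, as an engineer would, in place of code of your own. Each camera call takes 0.05 s, during which the arm holds its last target. There are 200 camera calls.

## Working session

There is one attempt and no reset: what is moved stays moved. The work goes in short steps, Python scripts to look and compute and a tool call to move; the robot and the scene stay as the last step left them, time stands still between calls to the robot, and variables do not carry over. Pictures are saved under pics/ and viewed, at most 10 in all, crops included, and the job is handed in when it is done.

Besides the shell and the picture viewer there is one more tool, called after "Emit:" as a command line: name --argument value ..., lists and objects as JSON in quotes. move_arm: Moves the arm, as the interface text tells. Its arguments: {"type":"object","properties":{"rows":{"type":"array"},"fingers":{"type":"number"},"newtons":{"type":"number"}},"required":["rows"]}

```bash
mkdir -p pics; ls
python3 - <<'E'
from bench import r
import cv2,numpy as np
np.set_printoptions(precision=4,suppress=True)
for n in("scene","top"):
    f=r.grab_frame(n);cv2.imwrite(f"pics/{n}0.png",f);print(n,r.camera_params(n))
print(r.get_obs(),r.tips_ahead)
E
```

```text
pics
scene {'fx': 348.5006421582731, 'fy': 348.5006421582731, 'cx': 260.44296064664144, 'cy': 193.24372507862557, 'k1': 0.014866052352160125, 'world_from_camera': array([[ 0.0153,  0.5601, -0.8283,  1.3344],
       [ 0.9999, -0.0146,  0.0086, -0.0195],
       [-0.0073, -0.8283, -0.5602,  0.6103],
       [ 0.    ,  0.    ,  0.    ,  1.    ]])}
top {'fx': 413.70010673482915, 'fy': 413.70010673482915, 'cx': 251.88244317126816, 'cy': 190.7816410518217, 'k1': -0.07614006665181348, 'world_from_camera': array([[ 0.014 , -0.9943,  0.1053,  0.3991],
       [-0.9997, -0.0158, -0.0163,  0.0182],
       [ 0.0178, -0.105 , -0.9943,  1.3396],
       [ 0.    ,  0.    ,  0.    ,  1.    ]])}
{'clock': 0.1, 'joints': array([ 1.1778,  0.4777,  0.0223,  1.5564, -0.0115,  1.1093, -0.0831]), 'qvel': array([ 0.0003, -0.0033, -0.0003, -0.0029,  0.0027,  0.002 ,  0.0012]), 'tau': array([  0.0039, -59.7761,   1.6133, -28.1955,   0.0128,   0.0051,
         0.    ]), 'tcp_pos': array([ 0.1896, -0.6473,  0.2444]), 'orientation': array([-3.1082, -0.4458,  0.0005]), 'contact_force': array([-0.8284, -0.2267, -0.4043]), 'moment': array([-0.0056,  0.0146,  0.0033]), 'gripper_force': 0.0, 'grip_width': 0.08558752298419055} 0.014
```

View pics/scene0.png

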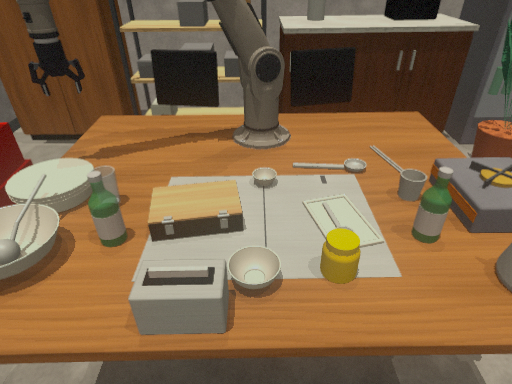

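View pics/top0.png

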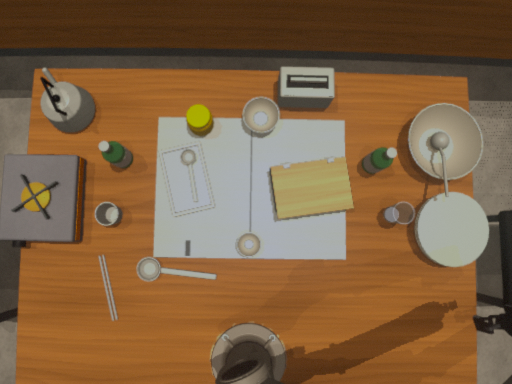

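The two views show the box at top (311,188), with its hinges on the +x side, and the plate with the small spoon at (190,178). The spoon's head is at (188,157) and its handle end near (196,200). The bigger spoon lies off the plate. Next I'll measure the lid corners and the spoon in both views.

```bash
cat > h.py <<'E'
import cv2,numpy as np
from bench import r
np.set_printoptions(precision=4,suppress=True)
def ray(n,p):
    c=r.camera_params(n);K=np.array([[c['fx'],0,c['cx']],[0,c['fy'],c['cy']],[0,0,1]])
    u=cv2.undistortPoints(np.array([[p]],float),K,np.array([c['k1'],0,0,0]))[0,0]
    T=c['world_from_camera'];return T[:3,3],T[:3,:3]@[u[0],u[1],1]
def plane(n,p,z):
    o,d=ray(n,p);return o+d*(z-o[2])/d[2]
def tri(p,q):  # top pixel, scene pixel -> point, gap
    (a,d),(b,e)=ray('top',p),ray('scene',q)
    s=np.linalg.lstsq(np.c_[d,-e],b-a,rcond=None)[0];P,Q=a+d*s[0],b+e*s[1]
    return (P+Q)/2,np.linalg.norm(P-Q)
E
python3 - <<'E'
from h import *
R={}
for n,roi in(("top",(255,145,110,85)),("scene",(140,170,115,75))):
    f=cv2.imread(f"pics/{n}0.png");x,y,w,h=roi;c=f[y:y+h,x:x+w]
    hsv=cv2.cvtColor(c,cv2.COLOR_BGR2HSV)
    m=cv2.inRange(hsv,(12,70,90),(35,255,255))
    m=cv2.morphologyEx(m,cv2.MORPH_OPEN,np.ones((3,3)))
    k=max(cv2.findContours(m,0,1)[0],key=cv2.contourArea)
    hull=cv2.convexHull(k)
    q=cv2.approxPolyDP(hull,6,True)[:,0]+[x,y];print(n,cv2.contourArea(k),q.tolist())
    R[n]=q
    if n=='top':
        for p in q: print(plane('top',p,.0645))
        (cx,cy),s,a=cv2.minAreaRect(k);print(cx+x,cy+y,s,a,plane('top',(cx+x,cy+y),.0645))
t=cv2.imread("pics/top0.png")[135:220,155:220];s=cv2.imread("pics/scene0.png")[185:255,295:385]
a=cv2.resize(t,None,fx=6,fy=6,interpolation=2);b=cv2.resize(s,None,fx=4,fy=4,interpolation=2)
o=np.zeros((510,760,3),np.uint8);o[:510,:390]=a;o[:280,400:760]=b;cv2.imwrite("pics/sp.png",o)
E
```

```text
top 5201.0 [[364, 145], [364, 229], [278, 218], [271, 167]]
[ 0.6858 -0.3564  0.0645]
[ 0.4203 -0.3524  0.0645]
[ 0.4509 -0.0844  0.0645]
[ 0.6097 -0.0613  0.0645]
317.5 187.0 (84.0, 93.0) 90.0 [ 0.5492 -0.2071  0.0645]
scene 4449.0 [[252, 170], [240, 214], [140, 244], [140, 170]]
```

View pics/sp.png

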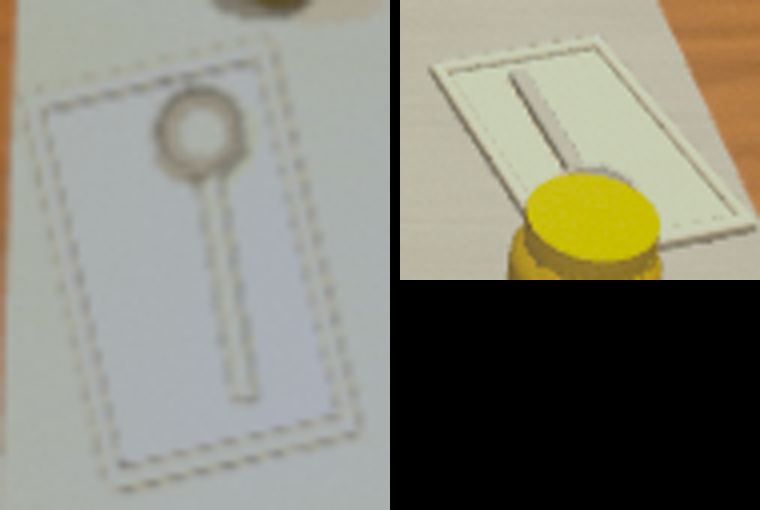

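The spoon's head centre is at top (188.0,156.8) and its handle end at top (196,202), scene (325,203). The yellow jar hides the head in the scene view. The lid mask merged with the table, so I'm tightening it.

Run:
```python
from h import *
R={}
for n,roi in(("top",(262,150,96,75)),("scene",(146,176,102,70))):
    f=cv2.imread(f"pics/{n}0.png");x,y,w,h=roi;c=f[y:y+h,x:x+w]
    hsv=cv2.cvtColor(c,cv2.COLOR_BGR2HSV)
    m=cv2.inRange(hsv,(15,90,110),(32,255,255))
    if n=='top': m[:, -3:]=m[:, -3:]
    m=cv2.morphologyEx(m,cv2.MORPH_OPEN,np.ones((5,5)))
    k=max(cv2.findContours(m,0,1)[0],key=cv2.contourArea)
    q=cv2.approxPolyDP(cv2.convexHull(k),5,True)[:,0]+[x,y];print(n,cv2.contourArea(k),q.tolist())
    R[n]=q
    if n=='top':
        (cx,cy),s,a=cv2.minAreaRect(k)
        b=cv2.boxPoints(((cx,cy),s,a))+[x,y]
        for p in b: print(p,plane('top',p,.0645))
        print(s,a,plane('top',(cx+x,cy+y),.0645))
print('end',tri((195.8,201.8),(324.8,202.6)))
for z in(.006,.015): print(plane('top',(188,156.8),z+.006),plane('top',(195.8,202),z))
f=cv2.imread("pics/top0.png")[145:235,255:365];g=cv2.imread("pics/scene0.png")[170:250,140:260]
o=np.zeros((540,800,3),np.uint8);o[:360,:440]=cv2.resize(f,None,fx=4,fy=4);o[:240,440:800]=cv2.resize(g,None,fx=3,fy=3);cv2.imwrite('pics/lid.png',o)
```

```text
top 3834.5 [[346, 158], [353, 208], [278, 217], [271, 167]]
[269.9157 166.7324] [ 0.6105 -0.0579  0.0645]
[348.3374 156.4476] [ 0.6478 -0.3055  0.0645]
[355.1242 208.1968] [ 0.4846 -0.325   0.0645]
[276.7025 218.4816] [ 0.4494 -0.0804  0.0645]
(52.192413330078125, 79.09320068359375) 82.52843475341797 [ 0.5474 -0.1914  0.0645]
scene 3081.0 [[146, 176], [235, 181], [241, 213], [147, 223]]
end (array([0.5014, 0.1775, 0.0102]), np.float64(0.0020340853116154823))
[0.6475 0.2059 0.012 ] [0.5009 0.177  0.006 ]
[0.6458 0.2047 0.021 ] [0.5003 0.1759 0.015 ]
```

View pics/lid.png

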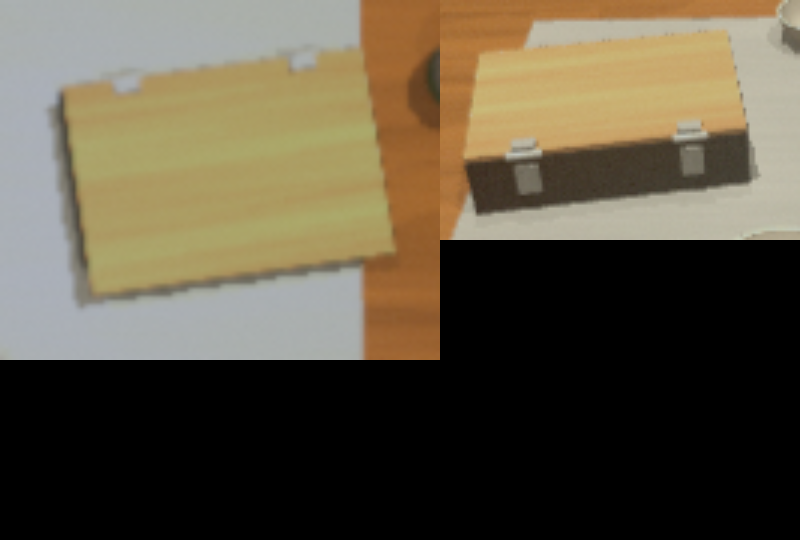

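The lid corners are clear in both crops: rear-left, rear-right, front-right and front-left. I'll triangulate them now.

Run:
```python
from h import *
T=[(270.8,167.2),(344.8,156.5),(353.5,207.8),(277.8,219)]  # RL RR FR FL
S=[(242.2,212.4),(148,222.3),(153,187),(235.5,179.8)]
P=[]
for t,s in zip(T,S):
    p,g=tri(t,s);q=plane('top',t,.0645);print(p,g,q);P.append(q)
RL,RR,FR,FL=P
print([np.linalg.norm(a-b) for a,b in((RL,RR),(RR,FR),(FR,FL),(FL,RL))])
v=(RL-RR)+(FL-FR);yaw=np.arctan2(-v[0],v[1]);c=sum(P)/4;print('yaw',yaw,'lidcentre',c)
ux=np.array([np.cos(yaw),np.sin(yaw),0]);uy=np.array([-np.sin(yaw),np.cos(yaw),0])
for n,o in(('lip',-.0825),('hinge',.0825),('box',.0125),('bay',-.0085)): print(n,c+ux*o)
L=c-ux*.0825; o=r.get_obs()
print('spoon yaw',np.arctan2(.029,.1464))
for n,p in(('bottleR',(378,165)),('sidebowl',(261,117)),('sauce',(249,244))):print(n,plane('top',p,.03))
```

```text
[ 0.6096 -0.0605  0.0607] 0.0009364386080481996 [ 0.609  -0.0607  0.0645]
[ 0.6477 -0.2944  0.0631] 0.00025552213097974983 [ 0.6474 -0.2942  0.0645]
[ 0.4859 -0.3203  0.0636] 0.00029126442445184347 [ 0.4858 -0.3199  0.0645]
[ 0.448  -0.0843  0.0606] 0.00044122108852545004 [ 0.4478 -0.0838  0.0645]
[np.float64(0.2366503513530836), np.float64(0.16367561479363055), np.float64(0.23917357096653757), np.float64(0.1628236008191012)]
yaw 0.16107620381989257 lidcentre [ 0.5475 -0.1896  0.0645]
lip [ 0.4661 -0.2029  0.0645]
hinge [ 0.6289 -0.1764  0.0645]
box [ 0.5599 -0.1876  0.0645]
bay [ 0.5391 -0.191   0.0645]
spoon yaw 0.19555587729981755
bottleR [ 0.6284 -0.4116  0.03  ]
sidebowl [ 0.7796 -0.0295  0.03  ]
sauce [0.3693 0.0035 0.03  ]
```

```bash
cat >> h.py <<'E'
from scipy.spatial.transform import Rotation as Ro
YB=.161; UX=np.array([np.cos(YB),np.sin(YB),0]); LIP=np.array([.4661,-.2029,0]); HIN=np.array([.6289,-.1764,.0565])
def go(p,yaw):
    o=r.get_obs();R=Ro.from_rotvec(o['orientation']).as_matrix()
    y0=np.arctan2(R[1,0],R[0,0]);print('cm',R.T@(np.array(p)-o['tcp_pos'])*100,'twist',np.degrees(y0-yaw),'yaw',y0,'q',o['joints'],'tcp',o['tcp_pos'])
E
python3 - <<'E'
from h import *
p=LIP-UX*.045; p[2]=.244; go(p,YB)
E
```

```text
cm [ 34.5652 -35.4324   0.0956] twist 7.0999564320571515 yaw 0.2849176164875464 q [ 1.1778  0.4777  0.0223  1.5564 -0.0115  1.1093 -0.0831] tcp [ 0.1896 -0.6473  0.2444]
```

Emit:
move_arm --rows '[5,-5,0,1,10,-10,0,2,15,-15,0,3,20,-20,0,5,25,-25,0,6,30,-30,0,7.1,34.5,-35.4,0,7.1,34.5,-35.4,0,7.1,34.5,-35.4,0,7.1,34.5,-35.4,0,7.1]' --fingers 0 --newtons 40

```text
clock: 1.35
tcp_pos: [0.4209, -0.2115, 0.2451]
orientation: [3.131, 0.253, -0.001]
contact_force: [-1.0, -0.5, -0.6]
grip_width: 0.0001
gripper_force: 0.0
```

Run:
```python
from h import *
p=LIP-UX*.045; p[2]=.047; go(p,YB); print(r.get_obs()['contact_force'])
```

```text
cm [ 0.1133 -0.1269 19.81  ] twist 0.0029809476446108385 yaw 0.16105202735122803 q [ 0.5384  0.1528 -0.2264  2.0134  0.0417  0.9802 -1.1185] tcp [ 0.4209 -0.2115  0.2451]
[-0.9998 -0.5376 -0.625 ]
```

Now I'll descend in front of the lip and creep forward until contact.

Emit:
move_arm --rows '[0,0,5,0,0,0,10,0,0,0,15,0,0,0,19.5,0,0,0,19.8,0,1,0,19.8,0,2,0,19.8,0,2,0,19.8,0]'

```text
clock: 2.35
tcp_pos: [0.4436, -0.2081, 0.0489]
orientation: [3.13, 0.254, 0.006]
contact_force: [-1.2, -0.3, 0.3]
grip_width: -0.0002
gripper_force: 0.0
```

Emit:
move_arm --rows '[0.2,0,0,0,0.4,0,0,0,0.6,0,0,0,0.6,0,0,0]'

```text
clock: 2.85
tcp_pos: [0.4471, -0.207, 0.0473]
orientation: [-3.131, -0.253, 0.0]
contact_force: [-0.2, -0.2, -0.6]
grip_width: -0.0
gripper_force: 0.0
```

Emit:
move_arm --rows '[0.2,0,0,0,0.4,0,0,0,0.6,0,0,0,0.6,0,0,0]'

```text
clock: 3.35
tcp_pos: [0.4531, -0.206, 0.0473]
orientation: [-3.131, -0.253, -0.0]
contact_force: [0.1, -0.8, 0.0]
grip_width: 0.0004
gripper_force: 0.0
```

Emit:
move_arm --rows '[0.2,0,0,0,0.4,0,0,0,0.4,0,0,0]'

```text
clock: 3.72
tcp_pos: [0.4533, -0.2059, 0.0467]
orientation: [-3.131, -0.25, 0.01]
contact_force: [-8.0, -1.8, 5.1]
grip_width: 0.0
gripper_force: 4.4
```

Emit:
move_arm --rows '[0.05,0,-0.3,0,0.1,0,-0.6,0,0.1,0,-1.0,0,0.15,0,-1.4,0,0.15,0,-1.4,0]'

```text
clock: 4.35
tcp_pos: [0.4541, -0.2057, 0.0602]
orientation: [-3.131, -0.249, 0.012]
contact_force: [-8.3, -2.6, -1.1]
grip_width: -0.0001
gripper_force: 4.0
```

Run:
```python
from h import *
f=r.grab_frame('scene');cv2.imwrite('pics/s1.png',cv2.resize(f[150:270,120:280],None,fx=4,fy=4))
```

```text
(no output)
```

View pics/s1.png

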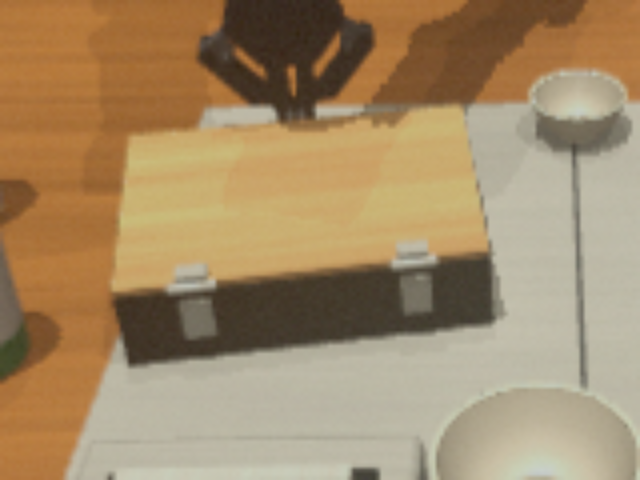

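The front edge has risen about 3 px in the scene view (left corner now at 236,176), so friction is carrying the lid. I'll follow the arc.

Emit:
move_arm --rows '[0.1,0,-0.8,0,0.2,0,-1.6,0,0.4,0,-2.4,0,0.6,0,-3.2,0,0.85,0,-4.0,0,1.1,0,-4.8,0,1.45,0,-5.5,0,1.45,0,-5.5,0]'

```text
clock: 5.4
tcp_pos: [0.4686, -0.2034, 0.1155]
orientation: [-3.131, -0.25, 0.012]
contact_force: [-9.5, -2.1, 2.6]
grip_width: -0.0001
gripper_force: 4.9
```

Run:
```python
from h import *
f=r.grab_frame('scene');cv2.imwrite('pics/s2.png',cv2.resize(f[90:270,120:280],None,fx=3,fy=3))
```

```text
(no output)
```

View pics/s2.png

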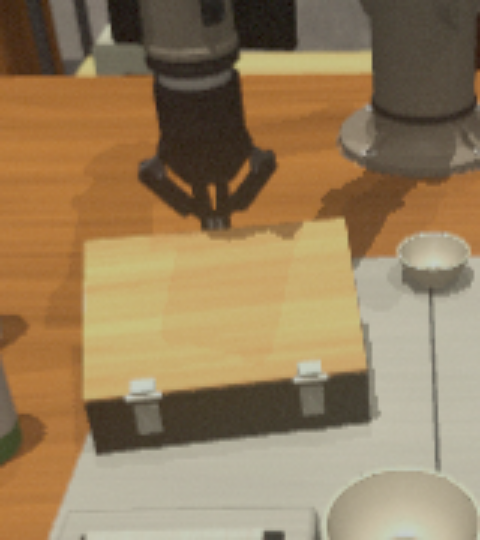

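The lid follows to about 0.43 rad, with its front edge at scene (235,163) and the finger at the middle of the lip. I'll carry on along the arc.

Emit:
move_arm --rows '[0.5,0,-1.0,0,1.1,0,-2.0,0,1.75,0,-3.0,0,2.5,0,-3.9,0,3.3,0,-4.7,0,4.1,0,-5.5,0,5.0,0,-6.2,0,5.9,0,-6.9,0,6.9,0,-7.5,0,6.9,0,-7.5,0]'

```text
clock: 6.7
tcp_pos: [0.5423, -0.1913, 0.1918]
orientation: [-3.131, -0.254, -0.003]
contact_force: [-1.1, -0.8, 0.3]
grip_width: 0.0002
gripper_force: 0.3
```

Emit:
move_arm --rows '[1.2,0,-0.5,0,2.3,0,-0.9,0,3.4,0,-1.3,0,4.5,0,-1.6,0,5.6,0,-1.7,0,6.7,0,-1.7,0,7.8,0,-1.7,0,7.8,0,-1.7,0]'

```text
clock: 7.7
tcp_pos: [0.6187, -0.1787, 0.2081]
orientation: [-3.131, -0.254, -0.001]
contact_force: [-0.8, -1.1, 0.3]
grip_width: 0.0001
gripper_force: 0.0
```

Run:
```python
from h import *
f=r.grab_frame('scene');cv2.imwrite('pics/s3.png',cv2.resize(f[60:270,100:300],None,fx=2.5,fy=2.5))
```

```text
(no output)
```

View pics/s3.png

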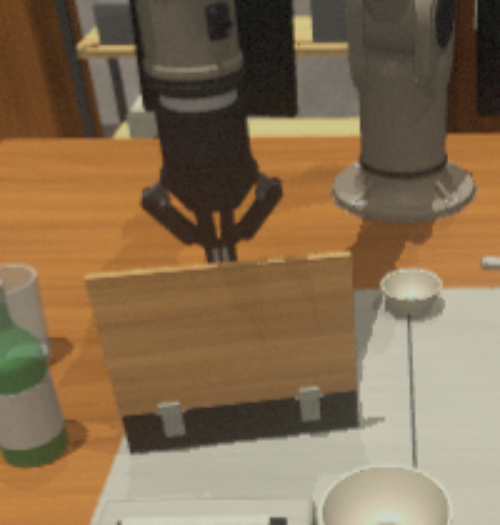

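The lid is upright (top edge at scene y≈163), with the finger behind it. I'll press it gently towards the stop.

Emit:
move_arm --rows '[0.8,0,0,0,1.6,0,0,0,2.4,0,0,0,3.2,0,0,0,4.0,0,0,0,4.0,0,0,0]'

```text
clock: 8.5
tcp_pos: [0.6563, -0.173, 0.2082]
orientation: [-3.131, -0.252, 0.005]
contact_force: [-4.8, 0.4, 4.3]
grip_width: -0.0001
gripper_force: 2.9
```

Emit:
move_arm --rows '[0.4,0,0,0,0.8,0,0,0,0.8,0,0,0]'

```text
clock: 8.88
tcp_pos: [0.6623, -0.1721, 0.207]
orientation: [-3.131, -0.251, 0.011]
contact_force: [-7.9, 0.1, 1.5]
grip_width: -0.0002
gripper_force: 4.3
```

Run:
```python
from h import *
f=r.grab_frame('scene');cv2.imwrite('pics/s4.png',cv2.resize(f[60:270,100:300],None,fx=2.5,fy=2.5))
f=r.grab_frame('top');cv2.imwrite('pics/t4.png',f[120:230,240:380])
```

```text
(no output)
```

View pics/s4.png

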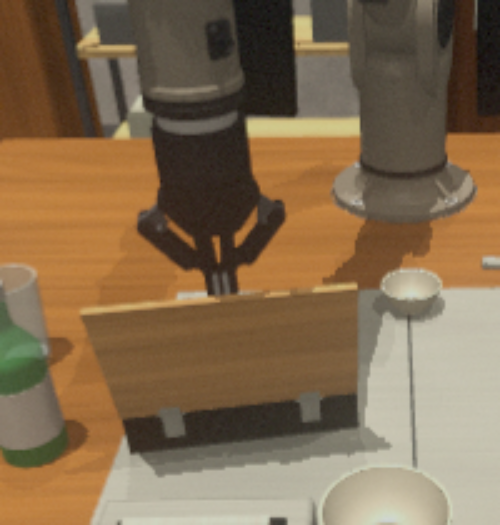

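Run:
```python
from h import *
uy=np.array([-UX[1],UX[0],0])
def ang(p,s):
    o,d=ray('scene',p);t=((HIN+s*.12*uy-o)@uy)/(d@uy);P=o+d*t-HIN
    x,z=P@UX,P[2];return x,z,np.degrees(np.arctan2(z,-x))*np.pi/180,np.hypot(x,z)
for p,s in(((242.6,174),1),((132.5,183.6),-1)): print(ang(p,s))
# upright frame check
for p,s in(((239.5,161),1),((134.8,170),-1)): print(ang(p,s))
```

```text
(np.float64(0.02845322429613524), np.float64(0.13733762488108675), np.float64(1.7750834173679546), np.float64(0.14025408792910202))
(np.float64(0.05263763854168546), np.float64(0.1545092053384684), np.float64(1.899141011506179), np.float64(0.16322933414545968))
(np.float64(-0.027126156645116802), np.float64(0.14166663007515806), np.float64(1.3816074906698403), np.float64(0.1442402941316576))
(np.float64(0.002497113378250912), np.float64(0.15937267504141528), np.float64(1.586463435738477), np.float64(0.15939223671521896))
```

The right-hand corner gives about 1.89 rad. I'll push a little more to be sure it's seated on the stop.

Emit:
move_arm --rows '[0.3,0,0,0,0.6,0,0,0,0.6,0,0,0]'

```text
clock: 9.35
tcp_pos: [0.6672, -0.1713, 0.2059]
orientation: [-3.131, -0.251, 0.015]
contact_force: [-9.5, -1.0, -1.7]
grip_width: 0.0001
gripper_force: 4.1
```

Run:
```python
from h import *
f=r.grab_frame('scene');g=cv2.imread('pics/scene0.png')
for im in(g,f):
    print([ [y for y in range(205,260) if im[y,x].max()<60][-1] for x in(160,180,200,230)])
cv2.imwrite('pics/s5.png',np.hstack([cv2.resize(cv2.imread('pics/s4.png')[180:500,:400],None,fx=1,fy=1),cv2.resize(f[60:270,100:300],None,fx=2.5,fy=2.5)[180:500,:400]]))
```

```text
Traceback (most recent call last):
IndexError: list index out of range
```

Run:
```python
from h import *
f=r.grab_frame('scene');cv2.imwrite('pics/s5raw.png',f);g=cv2.imread('pics/scene0.png')
s4=cv2.resize(cv2.imread('pics/s4.png'),(200,210),interpolation=cv2.INTER_AREA)
F=np.full_like(f,128);F[60:270,100:300]=s4
for im in(g,F,f):
    gr=cv2.cvtColor(im,cv2.COLOR_BGR2GRAY).astype(int)
    # strongest dark->bright going down = box bottom; top edge of lid = strongest change
    print([int(225+np.argmax(np.diff(gr[225:250,x]))) for x in(165,178,195,212,232)],
          [ [int(165+i) for i in np.where(abs(np.diff(gr[165:200,x]))>25)[0]][:4] for x in(150,165,215,230)])
```

```text
[239, 238, 236, 234, 231] [[], [], [], [175]]
[239, 248, 246, 245, 241] [[181, 183, 184], [182], [177], [173, 176]]
[239, 238, 247, 246, 243] [[182, 183, 185], [181, 184], [179], [171, 174, 175, 177]]
```

Run:
```python
from h import *
f=cv2.imread('pics/s5raw.png');g=cv2.imread('pics/scene0.png')
s4=cv2.resize(cv2.imread('pics/s4.png'),(200,210),interpolation=cv2.INTER_AREA)
F=np.full_like(f,128);F[60:270,100:300]=s4
up=lambda a:cv2.resize(a,None,fx=4,fy=4,interpolation=cv2.INTER_CUBIC)
for nm,(x0,x1,y0,y1) in dict(cornL=(144,158,228,246),cornR=(232,246,222,238)).items():
    t=up(g[y0:y1,x0:x1])
    for im in(F,f):
        m=cv2.matchTemplate(up(im[y0-8:y1+8,x0-8:x1+8]),t,cv2.TM_CCOEFF_NORMED);_,v,_,l=cv2.minMaxLoc(m);print(nm,round(v,2),(l[0]-32)/4,(l[1]-32)/4)
```

```text
cornL 0.98 0.0 0.25
cornL 0.98 0.0 0.25
cornR 0.97 -1.25 0.25
cornR 0.96 -1.0 0.5
```

Emit:
move_arm --rows '[-0.8,0,0,0,-1.6,0,0,0,-2.5,0,0,0,-3.5,0,0,0,-3.5,0,0,0]'

```text
clock: 10.07
tcp_pos: [0.6359, -0.1767, 0.2084]
orientation: [3.131, 0.251, -0.0]
contact_force: [0.4, -1.2, 0.5]
grip_width: -0.0001
gripper_force: 0.0
```

Run:
```python
from h import *
f=r.grab_frame('scene');cv2.imwrite('pics/s6.png',cv2.resize(f[150:260,120:260],None,fx=5,fy=5,interpolation=2)); print(r.get_obs()['contact_force'],r.get_obs()['tcp_pos'])
```

```text
[ 0.5503 -0.2486 -0.791 ] [ 0.6364 -0.1764  0.2085]
```

View pics/s6.png

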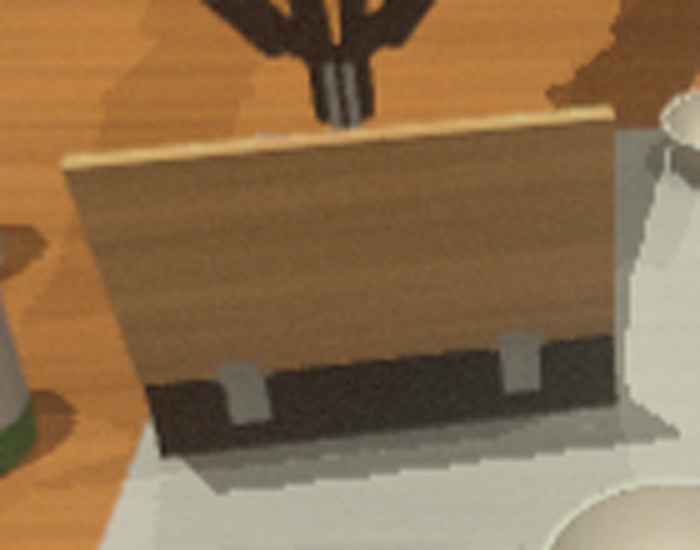

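The lid stands back on its own, with its edge running from scene (132,181) to (242,171). I'll fit the angle.

Run:
```python
from h import *
uy=np.array([-UX[1],UX[0],0])
def proj(P):
    c=r.camera_params('scene');T=c['world_from_camera'];p=T[:3,:3].T@(P-T[:3,3]);u=p[:2]/p[2];u=u*(1+c['k1']*u@u)
    return np.array([c['fx']*u[0]+c['cx'],c['fy']*u[1]+c['cy']])
for th in(1.7,1.75,1.8,1.85,1.9,1.95):
    L=HIN+.165*np.array([-np.cos(th)*UX[0],-np.cos(th)*UX[1],np.sin(th)])
    print(th,proj(L+.12*uy),proj(L-.12*uy))
print(proj(HIN+.12*uy),proj(HIN-.12*uy)) # hinge line check: seen ~ (242.4,216.6),(149,226.6)
```

```text
1.7 [241.769 162.591] [133.3822 172.5606]
1.75 [242.2605 164.7889] [133.0505 174.9385]
1.8 [242.7614 167.16  ] [132.7576 177.4965]
1.85 [243.2701 169.6991] [132.5055 180.2291]
1.9 [243.7849 172.4004] [132.2958 183.1298]
1.95 [244.3039 175.2569] [132.1304 186.1911]
[243.0364 213.6783] [148.2195 224.4661]
```

The fit gives about 1.87 rad, which is above 1.80. Now for the spoon.

Run:
```python
from h import *
go((.587,.194,.12),.195)
```

```text
cm [  1.0363 -37.3573   8.84  ] twist -1.9758557975384237 yaw 0.16051481078833604 q [ 0.3294  0.4964 -0.2145  1.617   0.1179  1.0405 -1.3299] tcp [ 0.6364 -0.1764  0.2085]
```

Emit:
move_arm --rows '[-4,0,0,0,-5,-5,0,0,-5,-11,0,0,-5,-17,0,0,-4,-23,1,-2,-2,-29,3,-2,0,-35,5,-2,1,-37.3,8.8,-2,1,-37.3,8.8,-2,1,-37.3,8.8,-2]' --fingers 0.45

```text
clock: 11.38
tcp_pos: [0.5871, 0.1927, 0.1206]
orientation: [3.126, 0.306, 0.0]
contact_force: [1.0, -0.4, 0.4]
grip_width: 0.0384
gripper_force: 0.0
```

Run:
```python
from h import *
go((.587,.194,.023),.195)
f=r.grab_frame('top');g=cv2.imread('pics/top0.png')
# lid / spoon check: handle end patch unchanged
print(cv2.absdiff(f,g)[195:206,190:202].mean()); cv2.imwrite('pics/t7.png',f)
```

```text
cm [ 0.0078 -0.1339  9.7587] twist 0.003238333254187348 yaw 0.1950565195775624 q [-0.1827  0.5426 -0.3165  1.7845  0.2168  0.8485 -1.9764] tcp [0.5871 0.1927 0.1206]
53.436868686868685
```

Emit:
move_arm --rows '[0,-0.1,5,0,0,-0.1,8,0,0,-0.1,9.2,0,0,-0.1,9.8,0,0,-0.1,9.8,0,0,-0.1,9.8,0]'

```text
clock: 12.18
tcp_pos: [0.5873, 0.1948, 0.0235]
orientation: [-3.126, -0.307, -0.003]
contact_force: [0.6, 0.2, 1.1]
grip_width: 0.0383
gripper_force: 0.0
```

Emit:
move_arm --rows '[0,0,0,0,0,0,0,0,0,0,0,0,0,0,0,0]' --fingers 0 --newtons 60

```text
clock: 12.68
tcp_pos: [0.5869, 0.1947, 0.0232]
orientation: [-3.126, -0.307, -0.002]
contact_force: [-1.7, -0.7, 6.3]
grip_width: 0.0108
gripper_force: 58.9
```

Emit:
move_arm --rows '[0,0,-0.5,0,0,0,-1,0,0,0,-2,0,0,0,-3,0,0,0,-3,0]'

```text
clock: 13.3
tcp_pos: [0.5872, 0.1948, 0.0536]
orientation: [-3.126, -0.307, -0.003]
contact_force: [0.0, 0.5, -0.8]
grip_width: 0.0103
gripper_force: 58.7
```

Run:
```python
from h import *
go((.5391,-.191,.2),1.732)
```

```text
cm [-12.1882  36.9061 -14.6831] twist -88.0295586791401 yaw 0.1955943619714548 q [-0.2052  0.6326 -0.2918  1.8162  0.2588  0.7279 -2.0128] tcp [0.5872 0.1948 0.0536]
```

Emit:
move_arm --rows '[0,0,-5,0,0,0,-10,0,0,0,-14.6,0,-2,4,-14.6,-10,-4,8,-14.6,-20,-5,11,-14.6,-30,-6,14,-14.6,-40,-7,17,-14.6,-50,-8,19,-14.6,-60,-9,21,-14.6,-70]'

```text
clock: 14.55
tcp_pos: [0.5385, -0.0299, 0.1981]
orientation: [-2.38, -2.051, 0.001]
contact_force: [-0.1, 0.3, -0.2]
grip_width: 0.0107
gripper_force: 58.9
```

Run:
```python
from h import *
go((.5391,-.191,.2),1.732)
```

```text
cm [-15.9212   2.4316  -0.1849] twist -17.71525111991358 yaw 1.4228105401398952 q [ 0.3924  0.3617 -0.5553  1.8986  0.2323  0.9452 -0.419 ] tcp [ 0.5385 -0.0299  0.1981]
```

Emit:
move_arm --rows '[-4,0.6,0,-8,-8,1.2,0,-14,-12,1.8,0,-17.7,-15.9,2.4,0,-17.7,-15.9,2.4,0,-17.7,-15.9,2.4,0,-17.7]'

```text
clock: 15.3
tcp_pos: [0.5383, -0.1892, 0.1981]
orientation: [-2.042, -2.387, -0.0]
contact_force: [-0.3, -0.7, -1.8]
grip_width: 0.0106
gripper_force: 58.9
```

Run:
```python
from h import *
go((.5391,-.191,.1),1.732)
f=r.grab_frame('top');g=r.grab_frame('scene')
o=np.zeros((520,800,3),np.uint8)
a=cv2.resize(f[130:250,230:370],None,fx=3,fy=3);o[:a.shape[0],:a.shape[1]]=a
b=cv2.resize(g[90:250,120:260],None,fx=2.7,fy=2.7);o[:b.shape[0],422:422+b.shape[1]]=b
cv2.imwrite('pics/c1.png',o)
```

```text
cm [-0.1984  0.0544  9.8128] twist -0.31670142940609114 yaw 1.7264725173110913 q [ 0.6664  0.413  -0.5564  1.8272  0.2583  0.9743  0.1569] tcp [ 0.5383 -0.1892  0.1981]
```

View pics/c1.png

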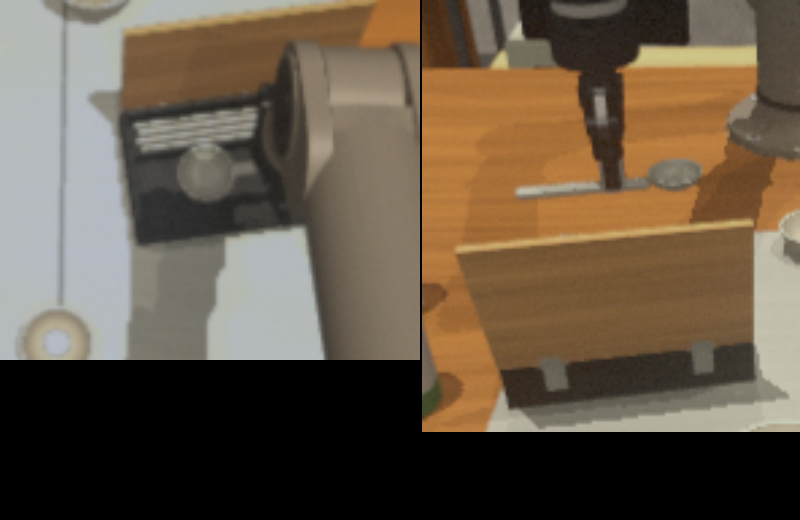

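The spoon is gripped level (head at top (298,187) and scene (214,154), handle end at scene (155,161)), and the lid is open. I'll check the spoon against the bay numerically.

Run:
```python
from h import *
B=HIN-UX*.07;uy=np.array([-UX[1],UX[0],0])
box=lambda P:np.array([(P-B)@UX,(P-B)@uy,P[2]])
h,g=tri((298.1,187.0),(213.5,153.8));print('head',h,g,box(h))
for z in(.19,h[2]): 
    e=plane('scene',(155.0,161.2),z);print('end',e,box(e),'head@',box(plane('top',(298.1,187),z)))
for p,z in(((270.8,167),.056),((275.8,210.4),.056),((275.1,180.5),.041)):print(box(plane('top',p,z)))
o=r.get_obs();print(box(o['tcp_pos']))
```

```text
head [ 0.5332 -0.1304  0.1929] 0.0012858784398112018 [-0.0171  0.0607  0.1929]
end [ 0.5632 -0.2743  0.19  ] [-0.0105 -0.0861  0.19  ] head@ [-0.0168  0.061   0.19  ]
end [ 0.5685 -0.2725  0.1929] [-0.005  -0.0852  0.1929] head@ [-0.017   0.0614  0.1929]
[0.0709 0.1166 0.056 ]
[-0.0663  0.1218  0.056 ]
[0.0284 0.1083 0.041 ]
[-0.0211  0.0028  0.1983]
```

Emit:
move_arm --rows '[-0.2,-0.3,4,0,-0.2,-0.3,8,0,-0.2,-0.3,11,0,-0.2,-0.3,14,0,-0.2,-0.3,16,0,-0.2,-0.3,17,0,-0.2,-0.3,17,0,-0.2,-0.3,17,0]'

```text
clock: 16.4
tcp_pos: [0.5366, -0.1923, 0.0293]
orientation: [2.041, 2.386, 0.001]
contact_force: [0.3, -1.1, -0.2]
grip_width: 0.0109
gripper_force: 58.9
```

Emit:
move_arm --rows '[0,0,0.2,0,0,0,0.3,0,0,0,0.4,0,0,0,0.4,0]'

```text
clock: 16.9
tcp_pos: [0.5357, -0.1922, 0.0243]
orientation: [-2.042, -2.387, 0.0]
contact_force: [-0.2, -0.2, -1.1]
grip_width: 0.011
gripper_force: 58.9
```

Emit:
move_arm --rows '[0,0,0.1,0,0,0,0.2,0,0,0,0.2,0]'

```text
clock: 17.27
tcp_pos: [0.5359, -0.1923, 0.0231]
orientation: [2.042, 2.387, -0.001]
contact_force: [-4.1, 0.2, 7.8]
grip_width: 0.0108
gripper_force: 60.0
```

Contact with the floor. I'll release with a small opening and then rise.

Emit:
move_arm --rows '[0,0,-0.1,0,0,0,-0.1,0,0,0,-0.1,0,0,0,-0.1,0]' --fingers 0.36

```text
clock: 17.77
tcp_pos: [0.5375, -0.192, 0.0241]
orientation: [2.04, 2.386, 0.003]
contact_force: [5.0, 0.5, 5.0]
grip_width: 0.0307
gripper_force: 1.5
```

Emit:
move_arm --rows '[0,0,-1,0,0,0,-3,0,0,0,-7,0,0,0,-12,0,0,0,-18,0,-4,-4,-20,0,-8,-8,-20,0,-12,-10,-20,0,-16,-10,-20,0,-16,-10,-20,0]'

```text
clock: 19.02
tcp_pos: [0.4602, -0.3692, 0.2239]
orientation: [2.049, 2.381, -0.002]
contact_force: [-0.4, -0.5, 0.1]
grip_width: 0.0305
gripper_force: 0.0
```

Run:
```python
from h import *
f=r.grab_frame('top');s=r.grab_frame('scene');cv2.imwrite('pics/t9.png',f);cv2.imwrite('pics/s9.png',s)
B=HIN-UX*.07;uy=np.array([-UX[1],UX[0],0])
# sample interior on a grid in the box frame at z=.013, print as brightness map
c=r.camera_params('top');T=c['world_from_camera']
g=cv2.cvtColor(f,cv2.COLOR_BGR2GRAY)
def px(P):
    p=T[:3,:3].T@(P-T[:3,3]);u=p[:2]/p[2];u=u*(1+c['k1']*u@u);return c['fx']*u[0]+c['cx'],c['fy']*u[1]+c['cy']
print('y   ',list(range(-110,111,10)))
for x in range(60,-71,-6):
    print(x,[int(cv2.getRectSubPix(g,(1,1),px(B*[1,1,0]+UX*x/1e3+uy*y/1e3+[0,0,.013]))[0,0]) for y in range(-110,111,10)])
old=cv2.imread('pics/s6.png')[::5,::5];new=s[150:260,120:260]
gg=lambda a:cv2.cvtColor(a,cv2.COLOR_BGR2GRAY).astype(int)
print('lid diff left strip, right strip',abs(gg(old)-gg(new))[20:90,15:40].mean(),abs(gg(old)-gg(new))[15:80,90:122].mean())
print(r.get_obs()['tcp_pos'])
```

```text
y    [-110, -100, -90, -80, -70, -60, -50, -40, -30, -20, -10, 0, 10, 20, 30, 40, 50, 60, 70, 80, 90, 100, 110]
60 [35, 117, 145, 123, 143, 136, 140, 145, 133, 141, 123, 142, 147, 137, 147, 141, 138, 129, 137, 143, 133, 133, 65]
54 [43, 147, 151, 148, 152, 150, 155, 153, 154, 150, 151, 157, 152, 160, 153, 157, 154, 154, 158, 154, 161, 122, 68]
48 [41, 126, 130, 134, 130, 137, 130, 131, 136, 131, 136, 130, 136, 130, 132, 135, 132, 140, 129, 138, 129, 123, 70]
42 [42, 124, 150, 149, 146, 152, 146, 155, 144, 147, 146, 141, 150, 143, 150, 140, 144, 143, 139, 145, 140, 131, 66]
36 [41, 136, 143, 142, 139, 151, 137, 152, 137, 148, 146, 133, 156, 138, 156, 139, 141, 149, 134, 158, 137, 114, 67]
30 [55, 87, 99, 89, 98, 91, 88, 92, 82, 92, 86, 87, 87, 81, 88, 82, 85, 81, 80, 80, 80, 77, 67]
24 [40, 38, 39, 43, 41, 42, 44, 43, 40, 44, 45, 44, 47, 45, 48, 47, 53, 48, 49, 51, 53, 52, 60]
18 [35, 48, 56, 56, 57, 56, 63, 58, 54, 60, 60, 59, 61, 66, 62, 65, 67, 66, 66, 67, 70, 66, 65]
12 [35, 58, 61, 63, 64, 65, 65, 65, 66, 68, 68, 66, 68, 69, 68, 69, 71, 76, 71, 72, 74, 72, 67]
6 [37, 58, 62, 61, 
[... 685 characters left out ...]
, 181, 162, 135, 71, 71, 69]
-36 [37, 62, 61, 63, 64, 65, 67, 66, 69, 68, 68, 69, 69, 71, 74, 131, 156, 159, 148, 88, 74, 74, 70]
-42 [38, 61, 62, 63, 63, 66, 66, 66, 67, 68, 70, 71, 71, 71, 71, 89, 133, 145, 127, 70, 74, 75, 67]
-48 [36, 61, 62, 62, 62, 65, 66, 68, 68, 70, 69, 69, 69, 69, 71, 72, 86, 83, 74, 72, 74, 71, 68]
-54 [39, 60, 63, 62, 62, 63, 64, 65, 65, 67, 66, 67, 68, 69, 69, 69, 70, 70, 72, 72, 71, 70, 67]
-60 [42, 55, 59, 53, 62, 56, 63, 57, 61, 63, 58, 65, 64, 68, 67, 65, 65, 65, 70, 65, 71, 68, 69]
-66 [51, 49, 54, 51, 57, 54, 57, 59, 58, 64, 57, 68, 59, 65, 62, 67, 67, 69, 69, 71, 73, 70, 73]
lid diff left strip, right strip 5.079428571428571 4.975
[ 0.4613 -0.3652  0.2237]
```

Run:
```python
from bench import r
print(r.hand_in())
```

```text
the job is handed in; nothing more can be done
None
```

The lid is open on its stop at about 1.87 rad, the spoon lies flat and lengthwise in the front compartment, the gripper is clear, the box looks unmoved, and the job is handed in at about 19 s with no verdict returned.

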